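# Sort the carver's loose bench parts back into their stock trays

## Robot

A 6-joint arm with a two-finger parallel gripper is mounted at the origin on the work surface. World frame = base frame: x ahead of the robot, y to its left, z up, the work surface at z = 0. Lengths are in m, angles in rad, forces in N, time in s.
With the tool pointing down it reaches from about 0.325 to 0.9 m from the base axis. Payload 6.1 kg.
Tool frame: the origin (TCP) lies midway between the tips of the shut fingers; the grasp point (between the pads) lies 19 mm behind it; z points along the fingers, y is the line along which they close (so a half turn about z gives the same grasp; the last joint's range is limited). The gripper opens to 87 mm and grips with 3 to 60 N. Pads are 19 mm wide; open, the fingers measure 117 mm over their backs; the gripper's body (75 mm by 190 mm) begins 51 mm behind the grasp point.
Start: joints at [1.113, 0.22, 1.526, -0, 1.395, -0.126], TCP at [0.204, 0.591, 0.223] pointing down, gripper open.
Joint ranges: [-2.98, 2.98], [-0.91, 2.08], [0.09, 2.57], [-1.24, 4.39], [0.2, 2.65], [-2.68, 2.68]. Speed limits (rad/s): [2.57, 2.57, 3.01, 3.14, 3.14, 3.14].

## Interface

Orientations are given as a rotation vector (axis times angle).
In Python, from rig import env, eyes gives the robot as it stands.
- The arm moves only by the tool servo_tool, never from a script. Its argument "rows" is a list of rows, each a list of 3 entries, a list of its own where there are three numbers: the shift along the tool's x, y, z in mm, then the turn about the tool's z in rad, then the finger opening in mm, from 0 to 87. A call has 1 to 12 rows; each row is the pose to reach, as a shift and turn from the pose commanded when the call began, along the tool's axes at that moment; what a row does not reach only later rows make up. A row lasts 1/8 s, in which the tool goes at most 62.5 mm and 10.7 degrees, less where a joint would pass 70% of its speed; a pose out of reach is approached as far as the arm can. A call with a gripper value outside its range is refused whole. The fingers move at their own pace and stop on an object; the grip force is fixed at half the most. Time passes only in rows, so rows that repeat a pose let the fingers close. It gives the time, the measured TCP pose, the force, the opening and the grip force at its end, in the units of the state.
- env.get_state(): the state, without advancing time (a new reading comes with each control period).
- eyes.snapshot(name): name is "side" or "top" or "wrist"; returns a dict with "frame" (400x640x3 uint8, red, green, blue), "K" (3x3 intrinsics, pixels), "R" (3x3) and "t" (3): a world point X has camera coordinates R X + t. Camera axes: x right, y down, z forward; pixel columns grow to the right and rows downward; lengths in m; the calibration is good to about 2 mm. A picture is of the moment at which its call begins. There is no depth.
- env.sign_off(): hands the job in; it is judged then, once.
Trained networks look in the newest picture that a camera, given by its name, has taken for a name from the list of things; names that differ only in an ending like _2 or _b are one class to them, and where a whole thing is asked for, a point or a joint stands for the part that bears it (a point fixed in the world has none). Each returns a list of dicts, best first, with "score" (0 to 1); they miss things now and then, are a little off and sometimes report something else, mostly with a low value. They report only what shows in the picture. A call takes as long as a camera call.
- eyes.find_in(camera, target): "location" ([row, column] in pixels, amid what is visible of it).
- eyes.outline_of(camera, target): "mask" (400x640 bool, what is visible of it) and "location" ([row, column] in pixels, amid what is visible of it).
- eyes.pinpoint(camera, target): "location" ([row, column] in pixels: a listed point, or the origin of a listed thing).
The state is a dict: "t": time; "qpos": joint angles; "dq": joint speeds; "effort": joint torques, N m; "ee_pos": TCP position; "tool_rot": TCP orientation; "force": force on the tool from outside, world axes, zero at the start; "torque": the same for the moment, N m; "opening": opening from 0.0 (shut) to 1.0 (fully open); "grip_force": force on a finger pad.
Only numpy, scipy, OpenCV 4.12 (cv2) and the standard library are available. Lean on these libraries where they do the work, as an engineer would, in place of code of your own. Each camera call takes 0.05 s, during which the arm holds its last target. There are 200 camera calls.

## Task

Clear the carving bench: put the wooden handle, the two ferrules (brass and steel), the red bench dog and the slip stone each into the empty bay of the tray whose narrow stock bay already holds that kind of part. Leave them on the floor of the bay the way they lie or stand now: the handle lying down, the stone flat, the ferrules side by side on end, the dog upright on its head. Do not shift or tip the little oil jar that stands among them.

Things in the scene. Friction and masses are not known exactly. Their poses are not given: they have to be found in the camera images.
- handle: Loose octagonal tool handle of pale wood, 110 mm long, 26 mm across the flats, with a short 18 mm round tenon at its +x end, about 45 g, lying on a flat. Origin: the middle of its length, on its axis (13 mm above what it lies on); x runs along the handle. Any yaw.
- ferrule_brass: Loose brass ferrule: a plain tube, outside diameter 28 mm, inside 22 mm, 22 mm high, about 44 g, standing on end. Origin: its centre, 11 mm above what it stands on; z is its axis.
- ferrule_steel: Loose steel ferrule: a plain tube, outside diameter 32 mm, inside 26 mm, 28 mm high, about 60 g, standing on end. Origin: its centre, 14 mm above what it stands on; z is its axis.
- dog: Loose round bench dog, red anodised with two black rubber rings, about 55 g, standing upside down on its head: head 30 mm across and 12 mm high at the bottom, plain shaft 19 mm across above it, 52 mm high in all. Origin: centre of the underside of the head; z runs up the shaft.
- slipstone: Loose blue-grey slip stone, a flat bar 90 x 30 x 14 mm, about 85 g, lying flat. Origin: its centre, 7 mm above what it lies on; x runs along its length, y across its 30 mm width. Any yaw.
- tray_handles: Tray for handles. Fixed dark wood, 134 (x) x 150 (y) x 24 mm high, green-lined floor 5 mm up, walls 4 mm thick. A divider leaves the empty bay, 84 x 142 mm, on the -x side (nearest the robot), its middle 21 mm from the origin along -x, and a stock bay 38 mm wide on the +x side. Origin: centre of the underside. Stock: one pale wooden handle lying along y.
- tray_ferrules: Tray for ferrules, brass and steel. Fixed dark wood, 134 (x) x 150 (y) x 24 mm high, green-lined floor 5 mm up, walls 4 mm thick. A divider leaves the empty bay, 84 x 142 mm, on the -x side (nearest the robot), its middle 21 mm from the origin along -x, and a stock bay 38 mm wide on the +x side. Origin: centre of the underside. Stock: two brass, two steel, on end.
- tray_dogs: Tray for bench dogs. Fixed dark wood, 134 (x) x 150 (y) x 24 mm high, green-lined floor 5 mm up, walls 4 mm thick. A divider leaves the empty bay, 84 x 142 mm, on the -x side (nearest the robot), its middle 21 mm from the origin along -x, and a stock bay 38 mm wide on the +x side. Origin: centre of the underside. Stock: three red dogs on their heads, 57 mm high.
- tray_stones: Tray for slip stones. Fixed dark wood, 134 (x) x 150 (y) x 24 mm high, green-lined floor 5 mm up, walls 4 mm thick. A divider leaves the empty bay, 84 x 142 mm, on the -x side (nearest the robot), its middle 21 mm from the origin along -x, and a stock bay 38 mm wide on the +x side. Origin: centre of the underside. Stock: two stones, one on the other.
- oil_jar: Small amber glass jar of honing oil with a black lid, 40 mm across, 50 mm high, loose, standing among the parts; to be left alone. Origin: centre of its underside. The centres of the jar and the five parts stand at least 0.11 m apart, between the trays.

How it is judged:
By the outcome, as a careful person would: the job done as asked, in the order asked, and still so for the second after the job is handed in, with the robot touching nothing.
It also fails if it takes over 120 s, if anything falls off the work surface, if the arm or the gripper's body presses on something with over 40 N, if the wrist force passes 120 N, or if a joint passes its speed limit or range.

## Working session

There is one attempt and no reset: what is moved stays moved. The work goes in short steps, Python scripts to look and compute and a tool call to move; the robot and the scene stay as the last step left them, time stands still between calls to the robot, and variables do not carry over. Pictures are saved under pics/ and viewed, at most 14 in all, crops included, and the job is handed in when it is done.

Besides the shell and the picture viewer there is one more tool, called after "Emit:" as name(argument=value, ...), one argument or row to a line, values as JSON. servo_tool: Moves the arm, as the interface text tells. Its arguments: {"type":"object","properties":{"rows":{"type":"array"}},"required":["rows"]}

```bash
ls; mkdir -p pics; cat > h.py <<'E'
import numpy as np, cv2
from rig import env, eyes
def snap(c,fn=None):
    s=eyes.snapshot(c)
    if fn: cv2.imwrite('pics/'+fn,s['frame'][:,:,::-1])
    return s
def ray(s,loc,z):
    d=np.linalg.inv(s['K'])@np.array([loc[1],loc[0],1.])
    d=s['R'].T@d; o=-s['R'].T@s['t']
    return o+d*(z-o[2])/d[2]
E
python3 - <<'E'
from h import *
s=snap('top','top1.png'); s2=snap('side','side1.png')
Z=dict(handle=.013,ferrule_brass=.011,ferrule_steel=.014,dog=0,slipstone=.007,oil_jar=0,tray_handles=0,tray_ferrules=0,tray_dogs=0,tray_stones=0)
for n,z in Z.items():
    for c,S in (('top',s),('side',s2)):
        for r in eyes.pinpoint(c,n)[:5]:
            print(n,c,round(r['score'],2),np.round(r['location']),np.round(ray(S,r['location'],z),3)[:2])
print(env.get_state())
E
```

```text
pics
handle top 0.77 [189. 287.] [0.599 0.114]
handle top 0.57 [211. 325.] [0.535 0.003]
handle side 0.9 [180. 300.] [0.601 0.123]
ferrule_brass top 0.45 [214. 324.] [0.526 0.006]
ferrule_brass side 0.68 [220. 293.] [0.526 0.01 ]
ferrule_steel top 0.49 [180. 371.] [ 0.625 -0.127]
ferrule_steel side 0.85 [245. 366.] [ 0.618 -0.131]
dog side 0.6 [196. 360.] [0.699 0.016]
slipstone top 0.87 [244. 281.] [0.441 0.129]
slipstone side 0.65 [202. 232.] [0.436 0.136]
slipstone side 0.49 [311. 427.] [ 0.626 -0.308]
oil_jar top 0.53 [238. 372.] [ 0.461 -0.13 ]
oil_jar side 0.79 [284. 289.] [ 0.446 -0.132]
tray_handles top 0.59 [241. 213.] [0.447 0.327]
tray_handles top 0.55 [187. 287.] [0.604 0.114]
tray_handles side 0.75 [159. 212.] [0.45 0.33]
tray_ferrules top 0.69 [242. 443.] [ 0.452 -0.33 ]
tray_ferrules top 0.66 [181. 433.] [ 0.625 -0.305]
tray_ferrules side 0.88 [309. 426.] [ 0.631 -0.299]
tray_dogs top 0.73 [241. 443.] [ 0.454 -0.332]
tray_dogs side 0.55 [372. 351.] [ 0.455 -0.334]
tray_stones top 0.75 [176. 229.] [0.636 0.284]
tray_stones side 0.57 [150. 283.] [0.628 0.275]
{'t': 1.1, 'qpos': array([ 1.11291884e+00,  2.20355974e-01,  1.52649367e+00,  2.14780550e-05,
        1.39468247e+00, -1.26104735e-01]), 'dq': array([ 0.00073962, -0.0008496 , -0.00076575, -0.00099732, -0.00037711,
       -0.00189446]), 'effort': array([ 8.43411872e-04, -4.94569910e+01, -3.87717748e+01,  6.99798530e-02,
        4.68589982e-02,  3.72750389e-05]), 'ee_pos': array([0.2035771 , 0.59092241, 0.2225683 ]), 'tool_rot': array([-5.18765893e-01, -3.09846230e+00, -1.00643129e-04]), 'force': array([0.39384223, 0.19892328, 0.35715153]), 'torque': array([ 0.0073623 ,  0.03777559, -0.02516868]), 'grip_force': 0.0, 'opening': 1.0002390607975962}
```

```bash
python3 - <<'E'
import cv2
a=cv2.imread('pics/top1.png'); cv2.imwrite('pics/top1c.png',cv2.resize(a[120:300,170:490],None,fx=2.5,fy=2.5,interpolation=cv2.INTER_CUBIC))
E
```

```text
(no output)
```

View pics/top1c.png

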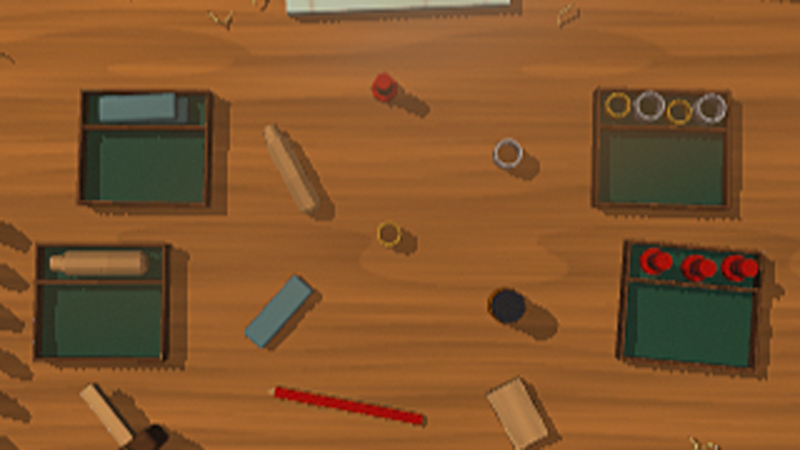

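View pics/side1.png

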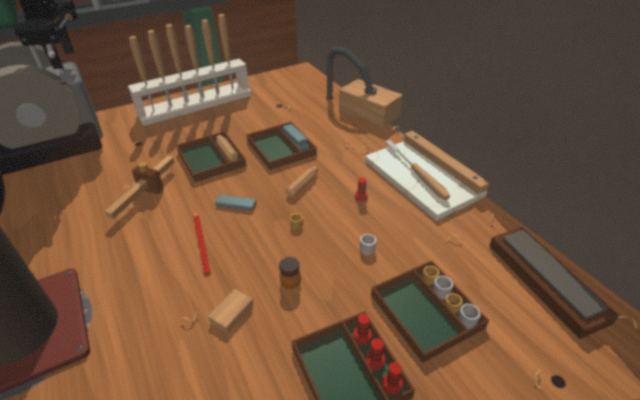

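The top view shows all five parts, the jar, and the four trays. Stones and handles trays are on the left, ferrules and dogs on the right, with the dogs tray turned a little. Next I measure yaws and tray bays.

```bash
cat >> h.py <<'E'
from scipy.spatial.transform import Rotation as Ro
def go(x,y,z,psi=None):
    """shift (mm, tool axes) and turn to bring TCP to x,y,z with tool y at world angle psi deg (mod 180)"""
    s=env.get_state(); R=Ro.from_rotvec(s['tool_rot']).as_matrix()
    d=R.T@(np.array([x,y,z])-s['ee_pos'])*1000
    cur=np.degrees(np.arctan2(R[1,1],R[0,1])); out=[]
    if psi is not None:
        q1=np.arctan2(y,x)-s['qpos'][0]
        for k in (-2,-1,0,1,2):
            a=-np.radians(psi-cur+180*k); q6=s['qpos'][5]+a+q1
            if abs(q6)<2.6: out.append((round(a,3),round(q6,2)))
        out.sort(key=lambda o:abs(o[0]))
    print('shift',np.round(d,1),'turn(q6)',out[:2],'| t',round(s['t'],1),'ee',np.round(s['ee_pos'],4),'ypsi',round(cur,1),'tilt',np.round(R[:,2],3),'open',round(s['opening']*87,1),'grip',round(s['grip_force'],1),'F',np.round(s['force'],1))
E
python3 - <<'E'
from h import *
s=snap('top'); fr=s['frame']
for n,z in dict(handle=.02,slipstone=.012).items():
    for r in eyes.outline_of('top',n)[:2]:
        m=r['mask']; ys,xs=np.nonzero(m)
        P=np.array([ray(s,(a,b),z)[:2] for a,b in zip(ys,xs)]); c=P.mean(0); w,v=np.linalg.eigh(np.cov(P.T))
        (cx,sz,an)=cv2.minAreaRect((P*1000).astype(np.float32))
        print(n,round(r['score'],2),np.round(c,3),'rect',np.round(cx),np.round(sz),'yaw',np.degrees(np.arctan2(v[1,1],v[0,1])).round(1))
for n in ('dog','ferrule_brass','ferrule_steel'):
    for r in eyes.outline_of('top',n)[:5]: print(n,round(r['score'],2),np.round(r['location']),[np.round(ray(s,r['location'],zz)[:2],3) for zz in (.012,.026)])
hsv=cv2.cvtColor(fr,cv2.COLOR_RGB2HSV)
m=cv2.inRange(hsv,(45,60,15),(100,255,140)); n,l,st,ce=cv2.connectedComponentsWithStats(m)
for i in range(1,n):
    if 200<st[i,4]<6000:
        ys,xs=np.nonzero(l==i); P=np.array([ray(s,(a,b),.005)[:2] for a,b in zip(ys,xs)])*1000
        print('green',st[i],[np.round(q) for q in cv2.minAreaRect(P.astype(np.float32))])
go(.6,.118,.15,120)
E
```

```text
handle 0.88 [0.602 0.115] rect [604. 116.] [109.  29.] yaw -151.6
slipstone 0.66 [0.443 0.127] rect [443. 127.] [29. 86.] yaw 138.2
slipstone 0.66 [0.451 0.33 ] rect [451. 331.] [137. 161.] yaw 88.5
green [   0  152   76   34 1482] [array([649., 862.]), array([245.,  81.]), np.float64(81.0)]
green [ 204  173   48   27 1170] [array([607., 287.]), array([ 76., 136.]), np.float64(0.0)]
green [422 189  37  13 230] [array([ 585., -323.]), array([ 34., 101.]), np.float64(0.0)]
green [422 218  50  17 243] [array([ 497., -340.]), array([138.,  36.]), np.float64(85.0)]
green [ 420  233   51   34 1463] [array([ 431., -334.]), array([137.,  82.]), np.float64(85.0)]
green [ 187  234   47   29 1122] [array([428., 332.]), array([ 80., 134.]), np.float64(1.0)]
shift [-528.8 -318.    72.5] turn(q6) [(np.float64(-0.855), np.float64(-1.9)), (np.float64(2.286), np.float64(1.24))] | t 1.4 ee [0.2036 0.5909 0.2225] ypsi 71.0 tilt [-0. -0. -1.] open 87.3 grip 0.0 F [-0.7  0.   0. ]
```

Emit:
servo_tool(
  rows=[
    [[-265, -159, 40], -0.42, 87],
    [[-529, -318, 80], -0.83, 60],
    [[-529, -318, 80], -0.83, 60],
    [[-529, -318, 80], -0.83, 60],
    [[-529, -318, 80], -0.83, 60],
    [[-529, -318, 80], -0.83, 60],
    [[-529, -318, 80], -0.83, 60],
    [[-529, -318, 80], -0.83, 60],
    [[-529, -318, 80], -0.83, 60],
    [[-529, -318, 80], -0.83, 60],
    [[-529, -318, 80], -0.83, 60],
    [[-529, -318, 80], -0.83, 60],
  ],
)

```text
t: 2.9
ee_pos: [0.6001, 0.1174, 0.1422]
tool_rot: [0.772, -3.044, -0.001]
force: [0.5, -0.1, 0.9]
opening: 0.689
grip_force: 0.0
```

```bash
cat >> h.py <<'E'
def meas(n,z,cam='wrist'):
    s=snap(cam)
    for r in eyes.outline_of(cam,n)[:3]:
        c=cv2.findContours(r['mask'].astype(np.uint8),0,2)[0]; c=max(c,key=cv2.contourArea)[:,0,:]
        P=np.array([ray(s,(b,a),z)[:2] for a,b in c])*1000
        (cx,sz,an)=cv2.minAreaRect(P.astype(np.float32)); an+= 0 if sz[0]>sz[1] else 90
        print(cam,n,round(r['score'],2),np.round(r['location']),'ctr',np.round(cx,1),np.round(sz),'yaw',round(an,1))
E
python3 - <<'E'
from h import *
go(.603,.116,.12,118.4); s=snap('wrist','w1.png')
meas('handle',.02)
E
```

```text
shift [-1.9 -2.6 22.2] turn(q6) [(np.float64(0.001), np.float64(-1.88)), (np.float64(3.142), np.float64(1.27))] | t 2.9 ee [0.6001 0.1174 0.1422] ypsi 118.4 tilt [-0.001  0.    -1.   ] open 59.9 grip 0.0 F [ 0.5 -0.1  0.9]
wrist handle 0.67 [187. 320.] ctr [601.1 118. ] [109.  27.] yaw 29.3
wrist handle 0.29 [235. 429.] ctr [589.7 256.4] [ 67. 105.] yaw 90.1
```

View pics/w1.png

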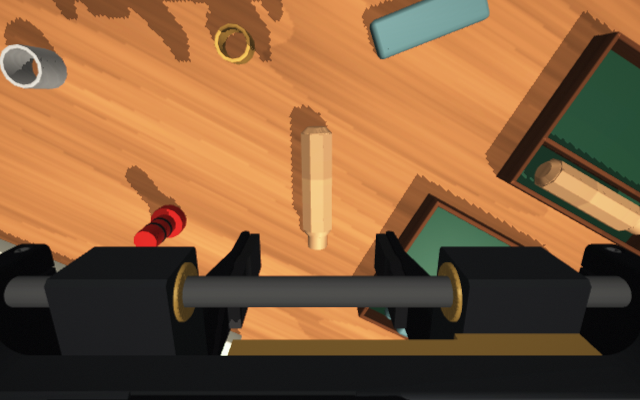

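The wrist view shows the handle centred between the fingers, from (128, 315) to (247, 317), so I can descend.

Emit:
servo_tool(
  rows=[
    [[0, -1, 60], -0.015, 60],
    [[0, -1, 110], -0.015, 60],
    [[0, -1, 132], -0.015, 60],
    [[0, -1, 138], -0.015, 60],
    [[0, -1, 138], -0.015, 60],
    [[0, -1, 138], -0.015, 10],
    [[0, -1, 138], -0.015, 10],
    [[0, -1, 138], -0.015, 10],
    [[0, -1, 138], -0.015, 10],
    [[0, -1, 138], -0.015, 10],
    [[0, -1, 100], -0.015, 10],
    [[0, -1, 60], -0.015, 10],
  ],
)

```text
t: 4.55
ee_pos: [0.5997, 0.1169, 0.0823]
tool_rot: [0.797, -3.036, -0.001]
force: [0.9, -0.2, -0.6]
opening: 0.296
grip_force: 30.0
```

```bash
python3 - <<'E'
from h import *
go(.428,.331,.11,0)
E
```

```text
shift [ 44.5 270.8 -27.3] turn(q6) [(np.float64(-1.058), np.float64(-2.48)), (np.float64(2.084), np.float64(0.66))] | t 4.5 ee [0.5997 0.1169 0.0823] ypsi 119.4 tilt [-0.002 -0.    -1.   ] open 25.7 grip 30.0 F [ 0.9 -0.2 -0.6]
```

Emit:
servo_tool(
  rows=[
    [[0, 20, -27], -0.1, 10],
    [[44, 271, -27], -1.06, 10],
    [[44, 271, -27], -1.06, 10],
    [[44, 271, -27], -1.06, 10],
    [[44, 271, -27], -1.06, 10],
    [[44, 271, -27], -1.06, 10],
    [[44, 271, -27], -1.06, 10],
    [[44, 271, -27], -1.06, 10],
    [[44, 271, -27], -1.06, 10],
  ],
)

```text
t: 5.68
ee_pos: [0.4299, 0.3308, 0.1095]
tool_rot: [2.22, -2.223, 0.0]
force: [-0.6, -0.5, -0.3]
opening: 0.289
grip_force: 30.0
```

```bash
python3 - <<'E'
from h import *
snap('wrist','w2.png');snap('top')
for r in eyes.pinpoint('wrist','tray_handles')[:2]: print(r['score'],r['location'])
go(.428,.331,.0105,0)
E
```

```text
0.56 [192.6, 295.0]
shift [-0.   1.7 99. ] turn(q6) [(np.float64(0.0), np.float64(-2.48)), (np.float64(3.142), np.float64(0.66))] | t 5.8 ee [0.4297 0.331  0.1095] ypsi -180.0 tilt [-0. -0. -1.] open 25.7 grip 30.0 F [-0.5  0.3 -1.6]
```

View pics/w2.png

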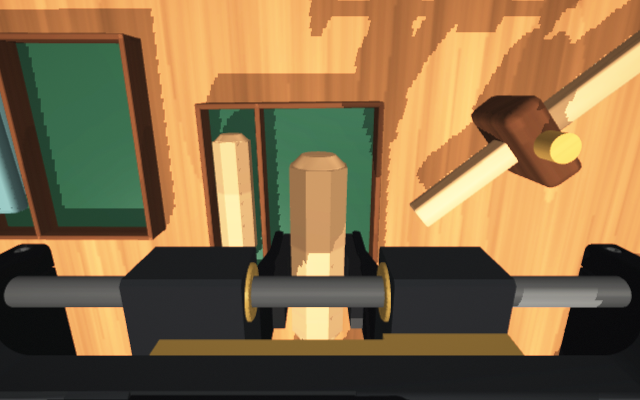

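The handle is centred over the empty bay, whose walls are at columns 263 and 380. I lower and release.

Emit:
servo_tool(
  rows=[
    [[0, 1, 55], 0, 10],
    [[0, 1, 85], 0, 10],
    [[0, 1, 96], 0, 10],
    [[0, 1, 100], 0, 10],
    [[0, 1, 100], 0, 10],
    [[0, 1, 100], 0, 40],
    [[0, 1, 100], 0, 40],
    [[0, 1, 100], 0, 40],
    [[0, 1, 80], 0, 40],
    [[0, 1, 30], 0, 40],
    [[0, 1, -20], 0, 60],
    [[0, 1, -20], 0, 60],
  ],
)

```text
t: 7.32
ee_pos: [0.4315, 0.3335, 0.135]
tool_rot: [-2.217, 2.212, -0.004]
force: [0.5, 0.5, 0.4]
opening: 0.606
grip_force: 0.0
```

```bash
python3 - <<'E'
from h import *
for c,z in (('side',.02),('top',.02)): meas('handle',z,c)
meas('ferrule_brass',.022,'top');meas('ferrule_brass',.011,'side')
go(.526,.007,.12,0);go(.526,.007,.12,90)
E
```

```text
side handle 0.54 [154. 202.] ctr [431.5 331.2] [131.  32.] yaw 88.5
top handle 0.71 [247. 212.] ctr [431.2 320.9] [17. 83.] yaw 90.7
top handle 0.59 [242. 445.] ctr [ 454.5 -332.3] [156. 134.] yaw 85.2
side ferrule_brass 0.62 [220. 292.] ctr [531.3   5.2] [47. 27.] yaw 63.9
shift [324.3 -97.8   8.3] turn(q6) [(np.float64(3.144), np.float64(0.01))] | t 7.7 ee [0.4275 0.3311 0.1281] ypsi -179.9 tilt [-0.002 -0.001 -1.   ] open 59.8 grip 0.0 F [0.6 0.7 0.2]
shift [324.3 -97.8   8.3] turn(q6) [(np.float64(1.573), np.float64(-1.56))] | t 7.7 ee [0.4275 0.3311 0.1281] ypsi -179.9 tilt [-0.002 -0.001 -1.   ] open 59.8 grip 0.0 F [0.6 0.7 0.2]
```

Emit:
servo_tool(
  rows=[
    [[160, -49, 4], 0.5, 70],
    [[324, -98, 4], 1.7, 70],
    [[324, -98, 4], 1.7, 70],
    [[324, -98, 4], 1.7, 70],
    [[324, -98, 4], 1.7, 70],
    [[324, -98, 4], 1.7, 70],
    [[324, -98, 4], 1.7, 70],
    [[324, -98, 4], 1.7, 70],
    [[324, -98, 4], 1.7, 70],
    [[324, -98, 4], 1.7, 70],
    [[324, -98, 4], 1.7, 70],
    [[324, -98, 4], 1.7, 70],
  ],
)

```text
t: 9.22
ee_pos: [0.527, 0.0078, 0.1254]
tool_rot: [-0.196, -3.135, -0.0]
force: [1.0, -0.1, -0.5]
opening: 0.803
grip_force: 0.0
```

```bash
python3 - <<'E'
from h import *
s=snap('wrist','w3.png')
for n in('ferrule_brass','ferrule_steel','dog'):
  for r in eyes.outline_of('wrist',n)[:3]:
    z={'ferrule_brass':.011,'ferrule_steel':.014,'dog':.026}[n]
    print(n,round(r['score'],2),np.round(r['location']),np.round(ray(s,r['location'],z),4),r['mask'].sum())
go(.526,.007,.006)
E
```

```text
ferrule_brass 0.66 [198. 317.] [0.5333 0.0065 0.011 ] 651
shift [  0.9  -0.9 119.5] turn(q6) [] | t 9.4 ee [0.527  0.0078 0.1255] ypsi 82.8 tilt [ 0. -0. -1.] open 69.7 grip 0.0 F [-0.7 -0.9 -0.4]
```

View pics/w3.png

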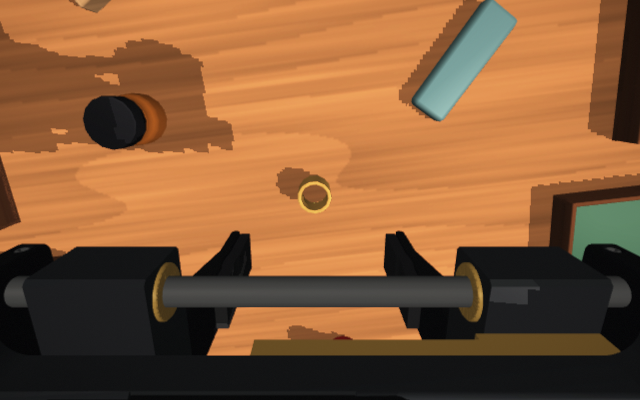

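```bash
python3 - <<'E'
from h import *
s=snap('wrist'); p=ray(s,(196.5,314.5),.022); print(p); go(p[0],p[1],.006)
print(-s['R'].T@s['t'], s['R'][2])
E
```

```text
[0.52847671 0.00507525 0.022     ]
shift [ -1.8  -2.5 119.6] turn(q6) [] | t 9.5 ee [0.527  0.0078 0.1256] ypsi 82.8 tilt [ 0.  0. -1.] open 70.1 grip 0.0 F [ 0.2 -0.1  1.4]
[0.44831241 0.01747747 0.28840854] [ 0.28432743 -0.03595125 -0.95805293]
```

Emit:
servo_tool(
  rows=[
    [[-2, -2, 60], 0, 60],
    [[-2, -2, 105], 0, 60],
    [[-2, -2, 118], 0, 60],
    [[-2, -2, 122], 0, 60],
    [[-2, -2, 122], 0, 60],
    [[-2, -2, 122], 0, 10],
    [[-2, -2, 122], 0, 10],
    [[-2, -2, 122], 0, 10],
    [[-2, -2, 122], 0, 10],
    [[-2, -2, 122], 0, 10],
    [[-2, -2, 80], 0, 10],
    [[-2, -2, 20], 0, 10],
  ],
)

```text
t: 10.98
ee_pos: [0.5266, 0.0058, 0.1044]
tool_rot: [-0.199, -3.13, -0.001]
force: [0.9, -0.7, 0.4]
opening: 0.31
grip_force: 30.0
```

```bash
python3 - <<'E'
from h import *
go(.609,-.270,.11,0)
E
```

```text
shift [-116.6 -263.1   -6.2] turn(q6) [(np.float64(1.444), np.float64(-0.42))] | t 11.0 ee [0.5266 0.0058 0.1044] ypsi 82.7 tilt [-0.005  0.001 -1.   ] open 26.9 grip 30.0 F [ 0.9 -0.7  0.4]
```

Emit:
servo_tool(
  rows=[
    [[-58, -131, -6], 0.5, 10],
    [[-116, -263, -6], 1.44, 10],
    [[-116, -263, -6], 1.44, 10],
    [[-116, -263, -6], 1.44, 10],
    [[-116, -263, -6], 1.44, 10],
    [[-116, -263, -6], 1.44, 10],
    [[-116, -263, -6], 1.44, 10],
    [[-116, -263, -6], 1.44, 10],
    [[-116, -263, -6], 1.44, 10],
    [[-116, -263, -6], 1.44, 10],
    [[-116, -263, -6], 1.44, 10],
  ],
)

```text
t: 12.35
ee_pos: [0.6105, -0.2699, 0.1115]
tool_rot: [-2.215, -2.227, 0.0]
force: [-0.2, 0.4, -0.5]
opening: 0.31
grip_force: 30.0
```

```bash
python3 - <<'E'
from h import *
snap('wrist','w4.png')
go(.609,-.270,.009,0)
E
```

```text
shift [-1.000e-01 -1.600e+00  1.025e+02] turn(q6) [(np.float64(0.005), np.float64(-0.42))] | t 12.4 ee [ 0.6106 -0.2699  0.1115] ypsi 0.3 tilt [-0.  0. -1.] open 27.2 grip 30.0 F [0.2 0.8 0. ]
```

View pics/w4.png

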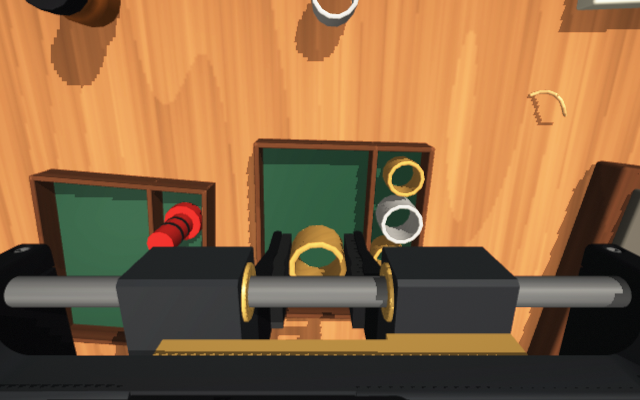

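The ferrule is over the bay (columns 262 to 368), so I lower it.

Emit:
servo_tool(
  rows=[
    [[0, -3, 60], 0, 10],
    [[0, -3, 90], 0, 10],
    [[0, -3, 99], 0, 10],
    [[0, -3, 102.5], 0, 10],
    [[0, -3, 102.5], 0, 10],
    [[0, -3, 102.5], 0, 38],
    [[0, -3, 102.5], 0, 38],
    [[0, -3, 102.5], 0, 38],
    [[0, -3, 80], 0, 38],
    [[0, -3, 40], 0, 38],
    [[0, -3, -20], 0, 70],
    [[0, -3, -20], 0, 70],
  ],
)

```text
t: 13.9
ee_pos: [0.612, -0.2726, 0.141]
tool_rot: [2.207, 2.216, 0.005]
force: [0.1, 0.0, 0.2]
opening: 0.585
grip_force: 0.0
```

```bash
python3 - <<'E'
from h import *
snap('side','s2.png'); go(.620,-.129,.13,0)
go(.620,-.129,.13,30)
E
```

```text
shift [142.5  10.4   6.8] turn(q6) [(np.float64(0.004), np.float64(-0.21))] | t 13.9 ee [ 0.6102 -0.2715  0.1374] ypsi 0.2 tilt [ 0.008 -0.005 -1.   ] open 54.2 grip 0.0 F [ 0.5  0.5 -0.9]
shift [142.5  10.4   6.8] turn(q6) [(np.float64(-0.52), np.float64(-0.73)), (np.float64(2.622), np.float64(2.41))] | t 13.9 ee [ 0.6102 -0.2715  0.1374] ypsi 0.2 tilt [ 0.008 -0.005 -1.   ] open 54.2 grip 0.0 F [ 0.5  0.5 -0.9]
```

Emit:
servo_tool(
  rows=[
    [[142, 11, 2], 0, 70],
    [[142, 11, 2], 0, 70],
    [[142, 11, 2], 0, 70],
    [[142, 11, 2], 0, 70],
    [[142, 11, 2], 0, 70],
  ],
)

```text
t: 14.58
ee_pos: [0.6179, -0.1294, 0.1295]
tool_rot: [2.218, 2.225, -0.001]
force: [0.3, 0.6, 0.6]
opening: 0.801
grip_force: 0.0
```

```bash
cat >> h.py <<'E'
def ringm(n,z):
    """centre by projecting a cylinder's mask column/extent: mean of bbox centre at height z"""
    s=snap('wrist')
    for r in eyes.outline_of('wrist',n)[:2]:
        ys,xs=np.nonzero(r['mask']); b=((ys.min()+ys.max())/2,(xs.min()+xs.max())/2)
        print(n,round(r['score'],2),'bbox',ys.min(),ys.max(),xs.min(),xs.max(),np.round(ray(s,b,z),4))
    return s
E
python3 - <<'E'
from h import *
snap('wrist','w5.png'); ringm('ferrule_steel',.014)
go(.620,-.129,.005,0)
E
```

```text
ferrule_steel 0.95 bbox 167 210 303 341 [ 0.6215 -0.1288  0.014 ]
shift [  0.6   2.1 124.5] turn(q6) [(np.float64(0.002), np.float64(-0.21))] | t 14.7 ee [ 0.6179 -0.1296  0.1295] ypsi 0.1 tilt [-0. -0. -1.] open 70.0 grip 0.0 F [ 0.6  1.1 -0.4]
```

View pics/w5.png

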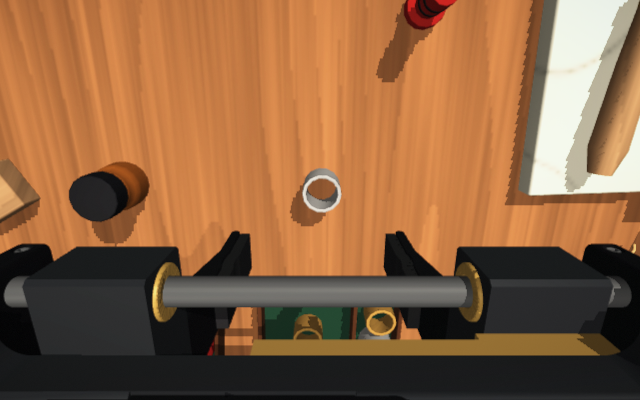

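The steel ferrule is centred at (192, 322), and the brass one stands in its bay at (325, 310).

Emit:
servo_tool(
  rows=[
    [[1, 3, 60], 0, 60],
    [[1, 3, 105], 0, 60],
    [[1, 3, 121], 0, 60],
    [[1, 3, 125.5], 0, 60],
    [[1, 3, 125.5], 0, 60],
    [[1, 3, 125.5], 0, 10],
    [[1, 3, 125.5], 0, 10],
    [[1, 3, 125.5], 0, 10],
    [[1, 3, 125.5], 0, 10],
    [[1, 3, 125.5], 0, 10],
    [[1, 3, 80], 0, 10],
    [[1, 3, 20], 0, 10],
  ],
)

```text
t: 16.23
ee_pos: [0.619, -0.1264, 0.108]
tool_rot: [-2.214, -2.222, 0.004]
force: [0.7, -0.8, 0.2]
opening: 0.357
grip_force: 30.0
```

Emit:
servo_tool(
  rows=[
    [[-60, -4, 0], 0, 10],
    [[-120, -8, 0], 0, 10],
    [[-180, -12, 0], 0, 10],
    [[-205, -13, 0], 0, 10],
    [[-205, -13, 0], 0, 10],
    [[-205, -13, 0], 0, 10],
  ],
)

```text
t: 16.98
ee_pos: [0.6088, -0.3306, 0.109]
tool_rot: [-2.215, -2.226, -0.001]
force: [-0.4, 0.9, -0.2]
opening: 0.356
grip_force: 30.0
```

```bash
python3 - <<'E'
from h import *
snap('wrist','w6.png'); 
go(.608,-.334,.0095,0)
E
```

```text
shift [-3.9 -0.9 99.6] turn(q6) [(np.float64(0.005), np.float64(-0.5))] | t 17.0 ee [ 0.609  -0.3302  0.1091] ypsi 0.3 tilt [-0.001  0.001 -1.   ] open 31.7 grip 30.0 F [-0.4 -0.3 -0.7]
```

View pics/w6.png

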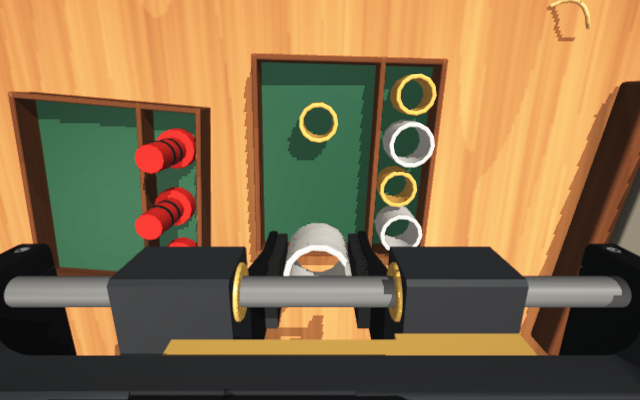

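The brass ferrule stands upright in the bay at (122, 318), and the steel one is clear of it, nearer the -y end.

Emit:
servo_tool(
  rows=[
    [[0, -1, 60], 0, 10],
    [[0, -1, 88], 0, 10],
    [[0, -1, 96], 0, 10],
    [[0, -1, 99.5], 0, 10],
    [[0, -1, 99.5], 0, 10],
    [[0, -1, 99.5], 0, 41],
    [[0, -1, 99.5], 0, 41],
    [[0, -1, 99.5], 0, 41],
    [[0, -1, 80], 0, 41],
    [[0, -1, 40], 0, 41],
    [[0, -1, -20], 0, 70],
    [[0, -1, -20], 0, 70],
  ],
)

```text
t: 18.52
ee_pos: [0.612, -0.3349, 0.1391]
tool_rot: [2.207, 2.216, 0.004]
force: [-0.2, 0.0, 0.5]
opening: 0.617
grip_force: 0.0
```

```bash
python3 - <<'E'
from h import *
go(.699,.016,.15,0); go(.699,.016,.15,30)
E
```

```text
shift [350.4  88.6 -12.7] turn(q6) [(np.float64(0.004), np.float64(0.02))] | t 18.5 ee [ 0.612  -0.3349  0.1391] ypsi 0.2 tilt [ 0.012 -0.008 -1.   ] open 53.7 grip 0.0 F [-0.2  0.   0.5]
shift [350.4  88.6 -12.7] turn(q6) [(np.float64(-0.519), np.float64(-0.5))] | t 18.5 ee [ 0.612  -0.3349  0.1391] ypsi 0.2 tilt [ 0.012 -0.008 -1.   ] open 53.7 grip 0.0 F [-0.2  0.   0.5]
```

Emit:
servo_tool(
  rows=[
    [[60, 10, -21], 0, 60],
    [[347, 91, -21], 0, 60],
    [[347, 91, -21], 0, 60],
    [[347, 91, -21], 0, 60],
    [[347, 91, -21], 0, 60],
    [[347, 91, -21], 0, 60],
    [[347, 91, -21], 0, 60],
    [[347, 91, -21], 0, 60],
    [[347, 91, -21], 0, 60],
  ],
)

```text
t: 19.65
ee_pos: [0.6972, 0.0137, 0.1507]
tool_rot: [2.219, 2.224, -0.001]
force: [-0.5, -0.9, -1.0]
opening: 0.686
grip_force: 0.0
```

```bash
python3 - <<'E'
from h import *
s=snap('wrist','w7.png')
for r in eyes.pinpoint('wrist','dog')[:3]: print(r['score'],r['location'],ray(s,r['location'],0.))
for r in eyes.outline_of('wrist','dog')[:3]:
    ys,xs=np.nonzero(r['mask']); print(r['score'],r['location'],ys.min(),ys.max(),xs.min(),xs.max(),ray(s,r['location'],.03))
go(.699,.016,.015,0)
E
```

```text
0.82 [184.8, 314.5] [0.69413079 0.00838279 0.        ]
0.91 [186.4, 317.0] 167 208 303 334 [0.69652808 0.01500333 0.03      ]
shift [  2.1   1.7 135.7] turn(q6) [(np.float64(0.002), np.float64(0.02))] | t 19.8 ee [0.6973 0.0139 0.1507] ypsi 0.1 tilt [ 0. -0. -1.] open 59.9 grip 0.0 F [ 0.6 -0.6  0.8]
```

View pics/w7.png

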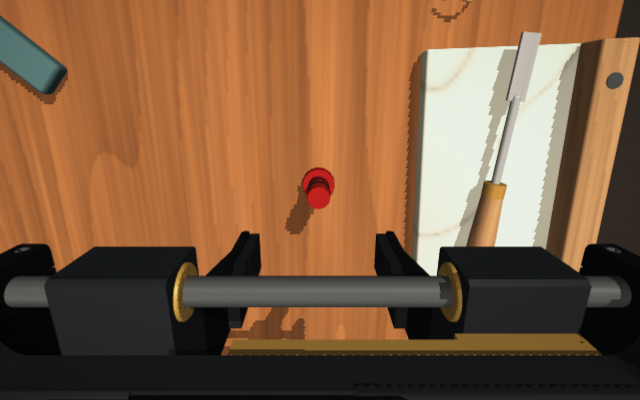

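The dog stands at about (187, 318), centred between the fingers. I grip its shaft above the head.

Emit:
servo_tool(
  rows=[
    [[1, -1, 50], 0, 60],
    [[1, -1, 100], 0, 60],
    [[1, -1, 125], 0, 60],
    [[1, -1, 132], 0, 60],
    [[1, -1, 132], 0, 60],
    [[1, -1, 132], 0, 8],
    [[1, -1, 132], 0, 8],
    [[1, -1, 132], 0, 8],
    [[1, -1, 132], 0, 8],
    [[1, -1, 132], 0, 8],
    [[1, -1, 132], 0, 8],
    [[1, -1, 80], 0, 8],
  ],
)

```text
t: 21.3
ee_pos: [0.6916, 0.0167, 0.0647]
tool_rot: [-2.211, -2.219, 0.012]
force: [-0.0, -0.4, -0.9]
opening: 0.207
grip_force: 30.0
```

```bash
python3 - <<'E'
from h import *
go(.432,-.334,.125,-5)
E
```

```text
shift [-349.6 -261.6  -57.6] turn(q6) [(np.float64(0.091), np.float64(-0.57)), (np.float64(3.233), np.float64(2.57))] | t 21.3 ee [0.6916 0.0167 0.0647] ypsi 0.2 tilt [-0.012  0.001 -1.   ] open 18.0 grip 30.0 F [-0.  -0.4 -0.9]
```

Emit:
servo_tool(
  rows=[
    [[0, 0, -45], 0, 8],
    [[-40, -30, -55], 0.09, 8],
    [[-90, -68, -55], 0.09, 8],
    [[-140, -106, -55], 0.09, 8],
    [[-190, -144, -55], 0.09, 8],
    [[-240, -182, -55], 0.09, 8],
    [[-290, -220, -55], 0.09, 8],
    [[-330, -250, -55], 0.09, 8],
    [[-349, -264, -55], 0.09, 8],
    [[-349, -264, -55], 0.09, 8],
    [[-349, -264, -55], 0.09, 8],
  ],
)

```text
t: 22.68
ee_pos: [0.4341, -0.3331, 0.1254]
tool_rot: [-2.315, -2.124, -0.001]
force: [0.8, -0.3, -0.4]
opening: 0.209
grip_force: 30.0
```

```bash
python3 - <<'E'
from h import *
snap('wrist','w8.png')
go(.432,-.334,.0245,-5)
E
```

```text
shift [ -1.4  -2.2 100.9] turn(q6) [(np.float64(0.002), np.float64(-0.57)), (np.float64(3.144), np.float64(2.57))] | t 22.7 ee [ 0.4343 -0.3328  0.1254] ypsi -4.9 tilt [ 0.     0.001 -1.   ] open 18.4 grip 30.0 F [ 0.5 -0.5 -0.1]
```

View pics/w8.png

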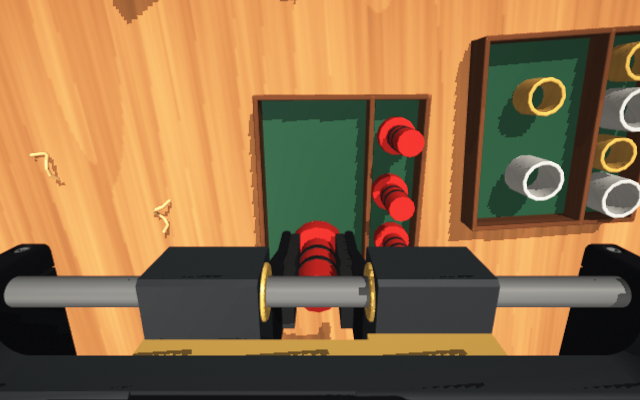

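Both ferrules stand in their bay, and the dog hangs over the middle of the empty bay (columns 262 to 366).

Emit:
servo_tool(
  rows=[
    [[-1, -2, 50], 0, 8],
    [[-1, -2, 85], 0, 8],
    [[-1, -2, 97], 0, 8],
    [[-1, -2, 101], 0, 8],
    [[-1, -2, 101], 0, 8],
    [[-1, -2, 101], 0, 36],
    [[-1, -2, 101], 0, 36],
    [[-1, -2, 101], 0, 36],
    [[-1, -2, 80], 0, 36],
    [[-1, -2, 40], 0, 36],
    [[-1, -2, -5], 0, 36],
    [[-1, -2, -25], 0, 60],
  ],
)

```text
t: 24.22
ee_pos: [0.4329, -0.3358, 0.154]
tool_rot: [2.311, 2.121, 0.0]
force: [0.3, 0.2, -0.4]
opening: 0.462
grip_force: 0.0
```

```bash
python3 - <<'E'
from h import *
go(.442,.128,.13,48)
E
```

```text
shift [462.9 -30.9  22.4] turn(q6) [(np.float64(-0.924), np.float64(-0.56)), (np.float64(2.218), np.float64(2.59))] | t 24.2 ee [ 0.4329 -0.3358  0.154 ] ypsi -4.9 tilt [ 0.003 -0.003 -1.   ] open 40.2 grip 0.0 F [ 0.3  0.2 -0.4]
```

Emit:
servo_tool(
  rows=[
    [[60, -4, 15], -0.1, 60],
    [[463, -31, 20], -0.925, 60],
    [[463, -31, 20], -0.925, 60],
    [[463, -31, 20], -0.925, 60],
    [[463, -31, 20], -0.925, 60],
    [[463, -31, 20], -0.925, 60],
    [[463, -31, 20], -0.925, 60],
    [[463, -31, 20], -0.925, 60],
    [[463, -31, 20], -0.925, 60],
    [[463, -31, 20], -0.925, 60],
    [[463, -31, 20], -0.925, 60],
  ],
)

```text
t: 25.6
ee_pos: [0.4408, 0.1283, 0.1306]
tool_rot: [1.126, 2.933, -0.0]
force: [-0.1, 0.2, -0.5]
opening: 0.69
grip_force: 0.0
```

```bash
python3 - <<'E'
from h import *
snap('wrist','w9.png'); meas('slipstone',.012); go(.442,.128,.004,48)
E
```

```text
wrist slipstone 0.82 [183. 318.] ctr [439.3 130.5] [30. 91.] yaw 138.9
shift [ -1.2   0.4 126.6] turn(q6) [(np.float64(-0.0), np.float64(-0.56)), (np.float64(3.141), np.float64(2.59))] | t 25.8 ee [0.4408 0.1285 0.1306] ypsi 48.0 tilt [ 0. -0. -1.] open 60.1 grip 0.0 F [0.5 0.7 0.3]
```

View pics/w9.png

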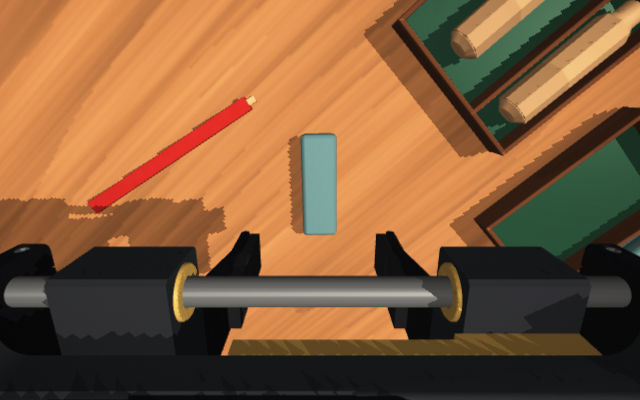

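The stone lies centred at (183, 318), with the handle visible in its bay.

Emit:
servo_tool(
  rows=[
    [[2, 0, 60], -0.015, 60],
    [[2, 0, 105], -0.015, 60],
    [[2, 0, 123], -0.015, 60],
    [[2, 0, 127.5], -0.015, 60],
    [[2, 0, 127.5], -0.015, 60],
    [[2, 0, 127.5], -0.015, 10],
    [[2, 0, 127.5], -0.015, 10],
    [[2, 0, 127.5], -0.015, 10],
    [[2, 0, 127.5], -0.015, 10],
    [[2, 0, 127.5], -0.015, 10],
    [[2, 0, 80], -0.015, 10],
    [[2, 0, 25], -0.015, 10],
  ],
)

```text
t: 27.25
ee_pos: [0.4375, 0.1305, 0.1053]
tool_rot: [-1.101, -2.939, 0.003]
force: [0.5, -0.4, -0.3]
opening: 0.337
grip_force: 30.0
```

```bash
python3 - <<'E'
from h import *
go(.607,.286,.11,0)
E
```

```text
shift [-25.6 228.6  -5.5] turn(q6) [(np.float64(0.854), np.float64(0.44))] | t 27.2 ee [0.4375 0.1305 0.1053] ypsi 48.9 tilt [-0.004 -0.001 -1.   ] open 29.3 grip 30.0 F [ 0.5 -0.4 -0.3]
```

Emit:
servo_tool(
  rows=[
    [[0, 20, -5], 0.1, 10],
    [[-26, 228, -5], 0.855, 10],
    [[-26, 228, -5], 0.855, 10],
    [[-26, 228, -5], 0.855, 10],
    [[-26, 228, -5], 0.855, 10],
    [[-26, 228, -5], 0.855, 10],
    [[-26, 228, -5], 0.855, 10],
    [[-26, 228, -5], 0.855, 10],
  ],
)

```text
t: 28.25
ee_pos: [0.6077, 0.2847, 0.1105]
tool_rot: [-2.221, -2.222, 0.001]
force: [0.2, -0.8, -0.4]
opening: 0.341
grip_force: 30.0
```

```bash
python3 - <<'E'
from h import *
snap('wrist','w10.png')
go(.607,.286,.009,0)
E
```

```text
shift [  1.2  -0.9 101.8] turn(q6) [(np.float64(-0.0), np.float64(0.44))] | t 28.3 ee [0.608  0.2848 0.1108] ypsi -0.0 tilt [-0. -0. -1.] open 29.4 grip 30.0 F [0.3 0.3 0.2]
```

View pics/w10.png

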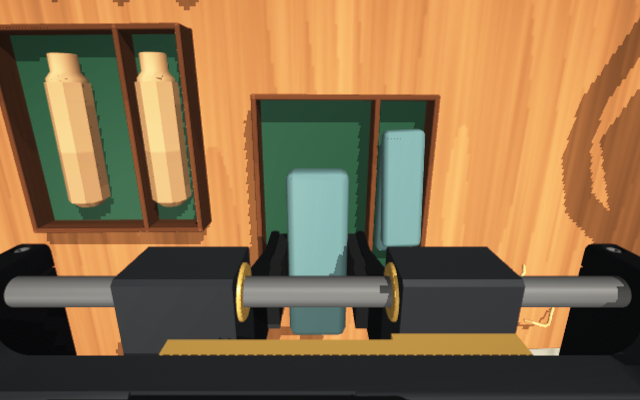

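The handle lies fully in its bay, and the stone is centred over the stones bay.

Emit:
servo_tool(
  rows=[
    [[0, -2, 60], 0, 10],
    [[0, -2, 90], 0, 10],
    [[0, -2, 99], 0, 10],
    [[0, -2, 102], 0, 10],
    [[0, -2, 102], 0, 10],
    [[0, -2, 102], 0, 40],
    [[0, -2, 102], 0, 40],
    [[0, -2, 102], 0, 40],
    [[0, -2, 80], 0, 40],
    [[0, -2, 40], 0, 40],
    [[0, -2, -10], 0, 40],
    [[0, -2, -50], 0, 40],
  ],
)

```text
t: 29.8
ee_pos: [0.6074, 0.2859, 0.1649]
tool_rot: [2.221, 2.219, 0.005]
force: [1.8, -0.0, -0.1]
opening: 0.459
grip_force: 0.0
```

Emit:
servo_tool(
  rows=[
    [[0, -100, -40], 0, 60],
    [[0, -180, -80], 0, 60],
    [[0, -180, -80], 0, 60],
    [[0, -180, -80], 0, 60],
    [[0, -180, -80], 0, 60],
    [[0, -180, -80], 0, 60],
    [[0, -180, -80], 0, 60],
  ],
)

```text
t: 30.68
ee_pos: [0.4271, 0.2853, 0.2395]
tool_rot: [-2.223, -2.219, 0.003]
force: [0.6, 0.0, 0.3]
opening: 0.687
grip_force: 0.0
```

```bash
python3 - <<'E'
from h import *
a=snap('side')['frame'][120:400,160:500,::-1]
cv2.imwrite('pics/fin.png',cv2.resize(a,None,fx=2.1,fy=2.1,interpolation=cv2.INTER_CUBIC))
go(.4,.28,.2)
E
```

```text
shift [ -5.4 -26.9  39.5] turn(q6) [] | t 30.7 ee [0.427  0.2853 0.2395] ypsi -0.1 tilt [-0.002 -0.001 -1.   ] open 60.3 grip 0.0 F [-0.2  0.5 -1. ]
```

View pics/fin.png

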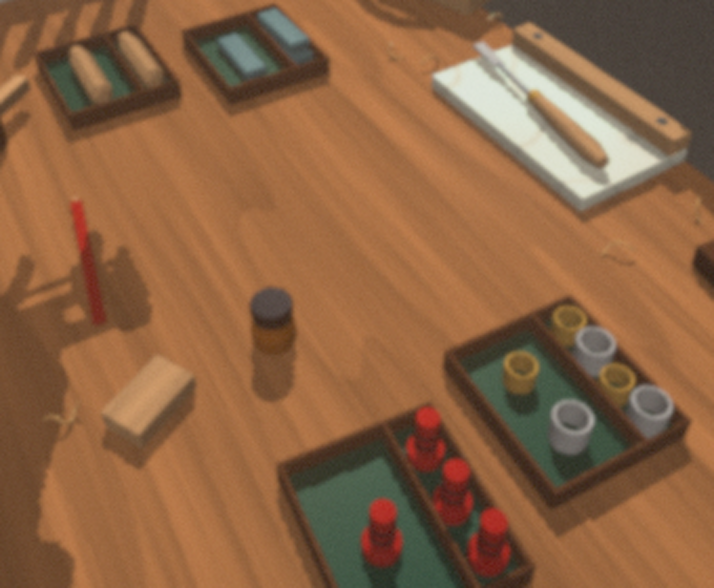

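All five parts rest in the right bays: dog at (380, 535), ferrules at (520, 372) and (571, 427), handle at (90, 73), stone at (241, 54). The jar still stands at (272, 320).

```bash
python3 -c "
from rig import env
print(env.sign_off())"
```

```text
the job is handed in; nothing more can be done
None
```

All five parts are in their matching bays, lying or standing as asked; the oil jar was left untouched, and the job was handed in at about 31 s of the 120 s allowed.

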